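# Slide a casting pallet under the spring brush

### The arm

A 6-joint arm with a two-finger parallel gripper is mounted at the origin on the work surface. World frame = base frame: x ahead of the robot, y to its left, z up, the work surface at z = 0. Lengths are in m, angles in degrees, forces in N, time in s.
With the tool pointing down it reaches from about 0.375 to 0.9 m from the base axis. Payload 3.1 kg.
Tool frame: the origin (TCP) lies at the very end of the fingers, on their centre line; the grasp point (between the pads) lies bot.hold_point_z behind it (bot.hold_point_z is the distance from the TCP to the grasp point, in m); z points along the fingers, y is the line along which they close (so a half turn about z gives the same grasp; the last joint's range is limited). The gripper opens to 87 mm and grips with 3 to 60 N. Pads are 19 mm wide; open, the fingers measure 117 mm over their backs; the gripper's body (75 mm by 190 mm) begins 51 mm behind the grasp point.
Start: joints at [65.174, 30.224, 82.088, -0, 67.689, -10.227], TCP at [0.157, 0.605, 0.223] pointing down, gripper open.
Joint ranges: [-176.69, 176.69], [-43.24, 126.21], [12.49, 139.97], [-82, 262], [0, 151.66], [-163.58, 163.58]. Speed limits (degrees/s): [159.86, 159.86, 180, 180, 180, 180].

### API

Orientations are given as a 3x3 rotation matrix whose columns are the frame's x, y, z axes.
In Python, from rig import bot gives the robot as it stands.
- The arm moves only by the tool apply_moves, never from a script. Its argument "plan" is one flat list of numbers, 4 for each row, row after row: the shift along the world's x, y, z normalised to -1 to 1, where 1 is 0.05 m, then the turn about the world's z normalised to -1 to 1, where 1 is 10 degrees. A call has 1 to 12 rows; each row shifts and turns the commanded pose from where the row before left it; what a row does not reach is not made up. A row lasts 1/8 s, in which the tool goes at most 62.5 mm and 10.7 degrees, less where a joint would pass 70% of its speed; a pose out of reach is approached as far as the arm can. A call with a number of a shift or a turn outside -1 to 1 is refused whole. A call with a gripper value outside its range is refused whole. "grip" is the closure, from -1 (fully open) to 1 (shut), so that 0 is half open, set as the call begins (left out, the last holds). The fingers move at their own pace and stop on an object; the grip force is fixed at half the most. Time passes only in rows, so rows that do not move let the fingers close. It gives the time, the measured TCP pose, the force, the opening and the grip force at its end, in the units of the state.
- bot.read_state(): the state, without advancing time (a new reading comes with each control period).
- bot.capture(name): name is "scene" or "top" or "wrist"; returns (picture, depth): 420x560x3 uint8, red, green, blue; 420x560 float32, m along the optical axis (not along the pixel's ray), 0 where there is no reading.
- bot.camera_info(name): a dict with "vertical_fov" (degrees; the focal length in pixels is half the picture's height over the tangent of half this angle, whatever the lens; pixels are square), "cx", "cy" (the principal point, pixels), "rvec" (rotation vector, rad) and "tvec" (3), from world to camera coordinates, as OpenCV has them; the wrist camera has in their place "mount" (4x4, takes a point from camera to tool coordinates, whose origin is the TCP and whose axes are the flange's). Camera axes: x right, y down, z forward; pixel columns grow to the right and rows downward; lengths in m; the calibration is good to about 2 mm. A picture is of the moment at which its call begins: read the wrist's pose just before it. camera_info takes no time and is no camera call.
- bot.hand_in(): hands the job in; it is judged then, once.
Trained networks look in the newest picture that a camera, given by its name, has taken for a name from the list of things; names that differ only in an ending like _2 or _b are one class to them, and where a whole thing is asked for, a point or a joint stands for the part that bears it (a point fixed in the world has none). Each returns a list of dicts, best first, with "p" (0 to 1); they miss things now and then, are a little off and sometimes report something else, mostly with a low value. They report only what shows in the picture. A call takes as long as a camera call. They do not tell look-alikes from the thing itself.
- bot.outline_of(camera, target): "mask" (420x560 bool, what is visible of it) and "xy" ([column, row] as shares, 0 to 1, of the picture: columns of its width, rows of its height, amid what is visible of it).
- bot.pinpoint(camera, target): "xy" ([column, row] as shares, 0 to 1, of the picture: columns of its width, rows of its height: a listed point, or the origin of a listed thing).
The state is a dict: "time_s": time; "joint_positions": joint angles; "qvel": joint speeds; "tau": joint torques, N m; "position": TCP position; "tcp_rot": TCP orientation; "force": force on the tool from outside, world axes, zero at the start; "moment": the same for the moment, N m; "opening": opening from 0.0 (shut) to 1.0 (fully open); "grasp_force": force on a finger pad.
Only numpy, scipy, OpenCV 4.12 (cv2) and the standard library are available. Lean on these libraries where they do the work, as an engineer would, in place of code of your own. Each camera call takes 0.05 s, during which the arm holds its last target. There are 200 camera calls.

### The job

With your fingertips on the thin grey-marked tail of the white casting pallet, press it down hard on its yellow sprung step and, keeping it pressed, slide it under the steel gate bar and the spring brush until its nose is fully home at the red end stop and the yellow step has sprung up again behind it. Never lift or tip up the pallet, leave the cup, jar and red mould where they stand, and finish with your hand clear.

Things in the scene. Friction and masses are not known exactly. Their poses are not given: they have to be found in the camera images.
- fixture: Brush fixture fixed to the table, 212 x 134 mm, base plate 4 mm. Origin at table height on the centre line, 2 mm past the yellow step's far end; z up, +x = the way the pallet must slide. Blue rails at both sides: inner faces y = +-41.5 mm, tops 28 mm high. A low blue wall (21 mm high) closes the rear at x = -80 mm. Aluminium bed from x = 0 to 120 mm, its top 12 mm above the table.
- gate (a point): Middle of the underside of the steel gate bar across the fixture (fixture x = 54 mm, 27.5 mm above the table). The bar spans fixture x = 49 to 59 mm, its top is 39.5 mm above the table; its posts beside the rails are 42 mm high.
- stop (a point): Middle of the red end stop's near face at bed height (fixture x = 106 mm, 12 mm above the table); the stop's top is 28 mm above the table. The pallet's nose touches this face when home.
- step (a joint): Downward travel of the yellow sprung step, m: 0 = up (top 21 mm above table), 0.009 = down (top level with the bed). It spans fixture x = -76 to -2 mm, 80 mm wide, stays level, pushes up with 4 N at the top to 10.5 N at the bottom. At least 6 mm down, the pallet clears the gate bar; when up it does not. Once the pallet's tail is past its far end it springs up and locks it in.
- brush (a joint): Swing of the spring brush (black bristles on a steel leaf, 66 mm wide) hung behind the gate bar, rad: 0 = at rest, its tip 18 mm above the table at fixture x = 80 mm, trailing in the slide direction; grows as the pallet lifts it, about 0.23 when riding on the pallet. It presses on the pallet with about 4 to 6 N and drags.
- pallet: White loose pallet, 100 mm long (x), 79 mm wide, about 0.22 kg, smooth. Origin: centre of its underside, 21 mm above the table at the start (on the raised step), 12 mm when down; x points to the nose. Nose part (x = -16 to 50 mm) 12 mm thick with four flush coloured discs; tail part (x = -50 to -16 mm) a finger ledge 6 mm thick with a grey patch. Fingertips on it can push on the 6 mm shoulder.
- ledge (a point): Centre of the finger ledge's top on the pallet (pallet x = -33 mm, 6 mm above its underside; ledge 34 mm long, 79 mm wide). 27 mm above the table at the start, 18 mm when pressed fully down.
- nose (a point): Middle of the pallet's nose end (pallet x = +50 mm, 6 mm above its underside).
- home (a point): Point on the bed, on the centre line (fixture x = 56 mm, 12 mm above the table), where the pallet's origin lies when it is fully home.
- cup: Bystander: white open cup, 68 mm across, 75 mm tall, upright. Origin under its centre.
- jar: Bystander: glitter jar with red cap, 48 mm across, 55 mm tall. Origin under its centre.
- mould: Bystander: flat red mould, 75 x 55 x 16 mm, with two white discs. Origin under its centre.
Not all that is in view belongs to the job. Several things have the shape of the pallet; the one meant has the colours described above.

How it is judged (in metres and radians):
On the way, in this order (a step that is already met when the one before it is completed fails the run):
1. the fingers press the pallet down so that the step is more than 6 mm down, before the nose reaches the gate bar (value of joint step above 0.006 m and contact force between the fingers and pallet above 6 N and x of nose in the frame of fixture below 0.05 m), for 0.1 s.
2. still pressed by the fingers and still holding the step down, the pallet's nose is under the brush and lifts it (x of nose in the frame of fixture above 0.082 m and value of joint brush above 0.1 rad and value of joint step above 0.004 m and contact force between the fingers and pallet above 3 N), for 0.05 s.
At the end, for the whole second after the job is handed in: The pallet lies flat on the bed within 4 mm of the end stop, at rest with the brush riding on it, the step is up again (within 2 mm) behind its tail, and cup, jar and mould are within 30 mm of where they stood (x of pallet in the frame of fixture above 0.052 m and z of pallet in the frame of fixture below 0.015 m and angle between pallet's own z axis and vertical below 0.06 rad and value of joint step below 0.002 m and value of joint brush above 0.1 rad and linear speed of pallet below 0.01 m/s and distance of each of cup, jar, mould from where it was at the start of the episode below 0.03 m); the robot touches nothing.
It fails at once if the pallet is lifted more than 8 mm above its starting height (z of pallet in the frame of fixture above 0.029 m).
It fails at once if the pallet is tipped up by more than 0.25 rad (angle between pallet's own z axis and vertical above 0.25 rad).
It fails at once if the cup is shifted by more than 30 mm (distance of cup from where it was at the start of the episode above 0.03 m).
It fails at once if the jar is shifted by more than 30 mm (distance of jar from where it was at the start of the episode above 0.03 m).
It fails at once if the mould is shifted by more than 30 mm (distance of mould from where it was at the start of the episode above 0.03 m).
It also fails if it takes over 32 s, if anything falls off the work surface, if the arm or the gripper's body presses on something with over 40 N, if the wrist force passes 120 N, or if a joint passes its speed limit or range.

## Working session

There is one attempt and no reset: what is moved stays moved. The work goes in short steps, Python scripts to look and compute and a tool call to move; the robot and the scene stay as the last step left them, time stands still between calls to the robot, and variables do not carry over. Pictures are saved under pics/ and viewed, at most 10 in all, crops included, and the job is handed in when it is done.

Besides the shell and the picture viewer there is one more tool, called after "Emit:" as name(argument=value, ...) on one line, values as JSON. apply_moves: Moves the arm, as the interface text tells. Its arguments: {"type":"object","properties":{"plan":{"type":"array","items":{"type":"number"}},"grip":{"type":"number"}},"required":["plan"]}

```bash
mkdir -p pics; cat > h.py <<'E'
import numpy as np,cv2
from rig import bot
def cam(n,st=None):
    i=bot.camera_info(n);f=210/np.tan(np.radians(i["vertical_fov"])/2)
    K=np.array([[f,0,i["cx"]],[0,f,i["cy"]],[0,0,1]])
    if "mount" in i:
        st=st or bot.read_state();T=np.eye(4);T[:3,:3]=st["tcp_rot"];T[:3,3]=st["position"]
        C=T@np.array(i["mount"])
    else:
        W=np.eye(4);W[:3,:3]=cv2.Rodrigues(np.array(i["rvec"],float))[0];W[:3,3]=np.ravel(i["tvec"]);C=np.linalg.inv(W)
    return K,C
def at_z(n,u,v,z,st=None):
    K,C=cam(n,st);d=C[:3,:3]@np.linalg.inv(K)@np.array([u,v,1.]);o=C[:3,3]
    return o+d*(z-o[2])/d[2]
def cloud(n,dep,st=None):
    K,C=cam(n,st);v,u=np.mgrid[:420,:560]
    p=np.stack([(u-K[0,2])/K[0,0]*dep,(v-K[1,2])/K[1,1]*dep,dep],-1)
    return p@C[:3,:3].T+C[:3,3]
E
python3 - <<'E'
from h import *
st=bot.read_state();print(st["position"],st["tcp_rot"],st["force"],bot.hold_point_z)
for n in("top","scene"):
    im,d=bot.capture(n);cv2.imwrite(f"pics/{n}0.png",im[:,:,::-1])
    zs=dict(gate=.0275,stop=.012,pallet=.021,ledge=.027,nose=.027,home=.012,fixture=0,cup=0,jar=0,mould=0)
    for t,z in zs.items():
        for r in bot.pinpoint(n,t)[:4]:
            u,v=r["xy"][0]*560,r["xy"][1]*420
            print(n,t,round(r["p"],2),round(u),round(v),at_z(n,u,v,z).round(4))
E
```

```text
[0.15722737 0.60413848 0.22158244] [[-9.67697621e-01  2.52112180e-01 -8.73380812e-04]
 [ 2.52113457e-01  9.67695646e-01 -1.98547954e-03]
 [ 3.44603234e-04 -2.14153488e-03 -9.99997648e-01]] [-0.19344686 -0.34640497  0.32233084] 0.0187
top gate 0.79 270 174 [0.6212 0.0411 0.0275]
top stop 0.95 269 149 [0.6771 0.0416 0.012 ]
top pallet 0.81 252 304 [0.3709 0.079  0.021 ]
top pallet 0.65 265 212 [0.5465 0.0523 0.021 ]
top ledge 0.85 259 288 [0.3996 0.0658 0.027 ]
top ledge 0.81 268 230 [0.5106 0.0465 0.027 ]
top nose 0.96 266 186 [0.5959 0.0481 0.027 ]
top nose 0.55 237 331 [0.3218 0.1067 0.027 ]
top home 0.82 270 172 [0.6283 0.0404 0.012 ]
top home 0.61 353 246 [ 0.4777 -0.1174  0.012 ]
top cup 0.85 186 192 [0.5927 0.2092 0.    ]
top cup 0.59 264 185 [0.6056 0.0532 0.    ]
top jar 0.58 352 244 [ 0.4817 -0.1185  0.    ]
top jar 0.16 342 181 [ 0.6111 -0.1051  0.    ]
top mould 0.91 342 181 [ 0.6109 -0.1039  0.    ]
scene gate 0.89 297 249 [0.6108 0.0424 0.0275]
scene stop 0.44 303 248 [0.5942 0.0623 0.012 ]
scene pallet 0.83 267 185 [0.3829 0.082  0.021 ]
scene pallet 0.61 285 231 [0.546  0.0484 0.021 ]
scene ledge 0.91 277 220 [0.5158 0.0469 0.027 ]
scene ledge 0.56 265 193 [0.4214 0.0609 0.027 ]
scene nose 0.89 272 177 [0.3668 0.1005 0.027 ]
scene nose 0.6 295 245 [0.5988 0.0445 0.027 ]
scene home 0.96 304 262 [0.6281 0.0472 0.012 ]
scene fixture 0.91 290 244 [0.5593 0.0531 0.    ]
scene fixture 0.29 213 286 [ 0.6115 -0.109   0.    ]
scene cup 0.59 377 231 [0.589  0.2213 0.    ]
scene cup 0.42 288 245 [0.5606 0.0481 0.    ]
scene jar 0.77 181 240 [ 0.4716 -0.1257  0.    ]
scene jar 0.23 374 229 [0.5817 0.2184 0.    ]
scene mould 0.77 211 287 [ 0.6124 -0.1115  0.    ]
```

View pics/top0.png

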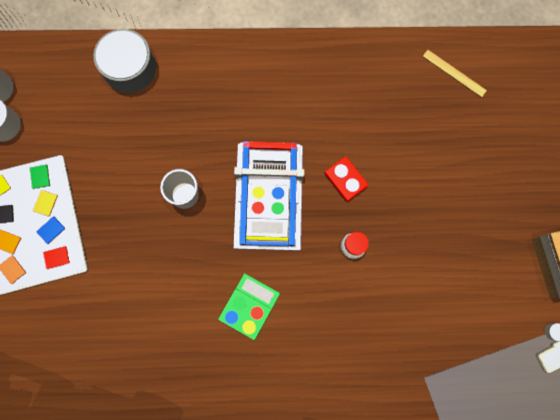

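View pics/scene0.png

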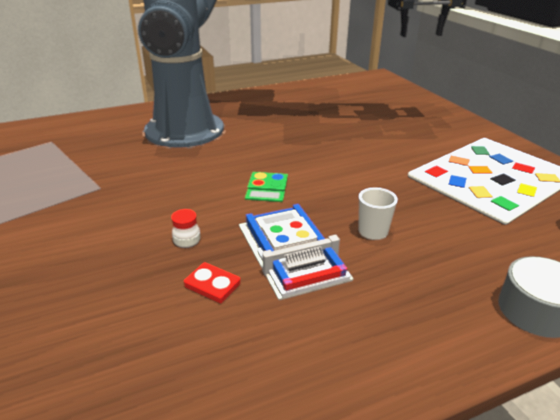

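The white pallet at top-view (267,212) sits in the fixture with its grey tail at (267,228) and is the one meant. The look-alike is green, at (250,306). I'll move above the ledge and confirm with a close look.

Emit:
apply_moves(plan=[0.55,-0.93,0,0.11,0.55,-0.93,0,0.11,0.55,-0.93,0,0.11,0.55,-0.93,0,0.11,0.55,-0.93,0,0.11,0.55,-0.93,0,0.11,0.55,-0.93,0,0.11,0.55,-0.93,0,0.11,0.55,-0.93,0,0.11,0.55,-0.93,0,0.11,0.55,-0.93,0,0.11,0.55,-0.93,0,0.11], grip=0.3)

```text
time_s: 2.6
position: [0.4884, 0.0451, 0.2228]
tcp_rot: [[-1.0, 0.024, 0.001], [0.024, 1.0, 0.0], [-0.001, 0.0, -1.0]]
force: [0.7, 0.2, 0.9]
opening: 0.344
grasp_force: 0.0
```

Emit:
apply_moves(plan=[0,0,0,0,0,0,0,0,0,0,0,0])

```text
time_s: 2.98
position: [0.4864, 0.048, 0.2225]
tcp_rot: [[-1.0, 0.023, -0.001], [0.023, 1.0, 0.0], [0.001, 0.0, -1.0]]
force: [0.0, 0.7, 0.1]
opening: 0.352
grasp_force: 0.0
```

```bash
python3 - <<'E'
from h import *
st=bot.read_state();print(st["position"],st["tcp_rot"].round(4) if hasattr(st["tcp_rot"],'round') else st["tcp_rot"],st["opening"],st["force"])
im,d=bot.capture("wrist");cv2.imwrite("pics/w1.png",im[:,:,::-1])
np.savez("w1.npz",im=im,d=d,P=cloud("wrist",d,st))
for t,z in dict(gate=.0275,stop=.012,pallet=.021,ledge=.027,nose=.027,home=.012).items():
    for r in bot.pinpoint("wrist",t)[:3]:
        u,v=r["xy"][0]*560,r["xy"][1]*420
        print(t,round(r["p"],2),round(u),round(v),at_z("wrist",u,v,z,st).round(4))
E
```

```text
[0.48641768 0.04796753 0.22248419] [[-9.997e-01  2.290e-02 -1.000e-03]
 [ 2.290e-02  9.997e-01  4.000e-04]
 [ 1.000e-03  3.000e-04 -1.000e+00]] 0.35160992964348103 [0.03124966 0.66940504 0.14235123]
gate 0.85 277 314 [0.6257 0.0438 0.0275]
stop 0.92 276 346 [0.6774 0.0404 0.012 ]
pallet 0.77 281 248 [0.5501 0.0491 0.021 ]
pallet 0.57 316 69 [0.3702 0.087  0.021 ]
pallet 0.48 279 305 [0.6186 0.0465 0.021 ]
ledge 0.69 300 98 [0.3965 0.0707 0.027 ]
nose 0.91 340 18 [0.3277 0.1077 0.027 ]
home 0.76 276 303 [0.6207 0.0429 0.012 ]
```

View pics/w1.png

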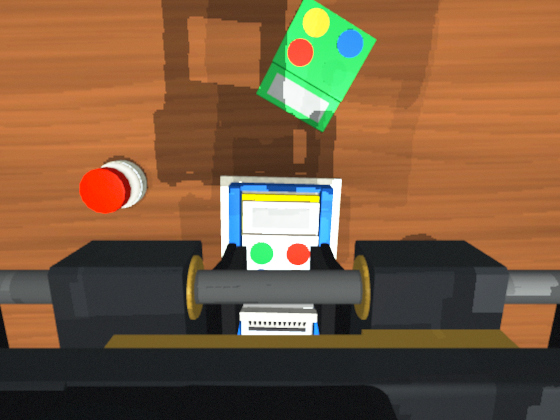

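The close view confirms the white pallet: its grey patch is at (280,217), shoulder at row 235, and yellow step strip at row 198. The look-alike at (315,65) is green.

```bash
python3 - <<'E'
from h import *
D=np.load("w1.npz");im=D["im"].astype(int);P=D["P"]
r,g,b=im[...,0],im[...,1],im[...,2]
box=np.zeros((420,560),bool);box[170:262,215:350]=1
rail=box&(b>130)&(r<80)&(g<130)
for s in(-1,1):
    m=rail&((np.mgrid[:420,:560][1]-281)*s>25)&(abs(P[...,2]-.028)<.006)&(np.mgrid[:420,:560][0]>192)&(np.mgrid[:420,:560][0]<240)
    q=P[m];print("rail",s,len(q),q.min(0).round(4),q.max(0).round(4))
    rows=np.unique(np.where(m)[0]);a=[]
    for k in rows:
        c=np.where(m[k])[0]
        if len(c): 
            c=c.max() if s<0 else c.min(); a.append(at_z("wrist",c+(.5 if s<0 else -.5),k,.028)[:2])
    a=np.array(a);p=np.polyfit(a[:,0],a[:,1],1);print("inner edge: yaw",np.degrees(np.arctan(p[0])),"y at .50,.55",np.polyval(p,[.5,.55]))
for c in(262,281,298):
    print(c,[(k,tuple(P[k,c].round(4)),tuple(im[k,c])) for k in range(184,246,2)][:40:1] if c==281 else '')
# top view
i,d=bot.capture("top");Q=cloud("top",d);i=i.astype(int)
def edge(m,z):
    v,u=np.where(m);pts=np.array([at_z("top",x,y,z)[:2] for x,y in zip(u,v)])
    c=pts.mean(0);_,_,w=np.linalg.svd(pts-c);print(c,len(pts),np.degrees(np.arctan2(w[0][1],w[0][0])))
B=np.zeros((420,560),bool);B[135:255,228:308]=1
edge(B&(i[...,0]>150)&(i[...,1]<60)&(i[...,2]<60)&(np.mgrid[:420,:560][0]<155),.028)
edge(B&(i[...,2]>130)&(i[...,0]<80)&(np.mgrid[:420,:560][1]<250),.028)
edge(B&(i[...,2]>130)&(i[...,0]<80)&(np.mgrid[:420,:560][1]>286),.028)
E
```

```text
rail -1 21 [0.487  0.0071 0.0269] [0.5082 0.0084 0.0302]
inner edge: yaw -2.925222287212618 y at .50,.55 [0.00725833 0.00470337]
rail 1 26 [0.4894 0.0896 0.0272] [0.5309 0.1028 0.0303]
inner edge: yaw -3.1961459142875563 y at .50,.55 [0.09011319 0.08732113]
262 
281 [(184, (np.float64(0.4823), np.float64(0.0512), np.float64(0.0095)), (np.int64(15), np.int64(55), np.int64(112))), (186, (np.float64(0.4824), np.float64(0.0511), np.float64(0.0217)), (np.int64(19), np.int64(72), np.int64(146))), (188, (np.float64(0.4846), np.float64(0.0511), np.float64(0.0211)), (np.int64(17), np.int64(76), np.int64(157))), (190, (np.float64(0.4865), np.float64(0.051), np.float64(0.022)), (np.int64(21), np.int64(78), np.int64(158))), (192, (np.float64(0.4919), np.float64(0.051), np.float64(0.0046)), (np.int64(171), np.int64(184), np.int64(189))), (194, (np.float64(0.494), np.float64(0.051), np.float64(0.0053)), (np.int64(155), np.int64(143), np.int64(64))), (196, (np.float64(0.4928), np.float64(0.0509), np.float64(0.0222)), (np.int64(255), np.int64(255), np.int64(0))), (198, (np.float64(0.4949), np.float6
[... 2248 characters left out ...]
5), np.int64(255))), (238, (np.float64(0.5348), np.float64(0.0499), np.float64(0.0336)), (np.int64(255), np.int64(255), np.int64(255))), (240, (np.float64(0.5369), np.float64(0.0498), np.float64(0.0339)), (np.int64(255), np.int64(255), np.int64(255))), (242, (np.float64(0.5389), np.float64(0.0498), np.float64(0.0343)), (np.int64(255), np.int64(255), np.int64(255))), (244, (np.float64(0.541), np.float64(0.0497), np.float64(0.0345)), (np.int64(255), np.int64(255), np.int64(255)))]
298 <stdin>:21: RuntimeWarning: Mean of empty slice.
  ret = ret.dtype.type(ret / rcount)
Traceback (most recent call last):
numpy.linalg.LinAlgError: 1-dimensional array given. Array must be at least two-dimensional
```

Emit:
apply_moves(plan=[0.33,0,0,-0.07,0.32,0,0,-0.07,0,0,-0.7,0,0,0,-0.7,0,0,0,-0.7,0,0,0,-0.7,0,0,0,-0.5,0,0,0,-0.3,0,0,0,0,0,0,0,0,0])

```text
time_s: 4.62
position: [0.5208, 0.0467, 0.0432]
tcp_rot: [[-0.999, 0.049, 0.002], [0.049, 0.999, -0.0], [-0.002, -0.0, -1.0]]
force: [0.5, 0.0, -0.1]
opening: 0.354
grasp_force: 0.0
```

```bash
python3 - <<'E'
from h import *
st=bot.read_state();print(st["position"],st["tcp_rot"][0],st["opening"],st["force"])
im,d=bot.capture("wrist");cv2.imwrite("pics/w2.png",im[:,:,::-1])
E
```

```text
[0.52082287 0.04674802 0.04324522] [-0.99880783  0.0487883   0.00162129] 0.3544657185680648 [ 0.50378424  0.03709931 -0.06865749]
```

View pics/w2.png

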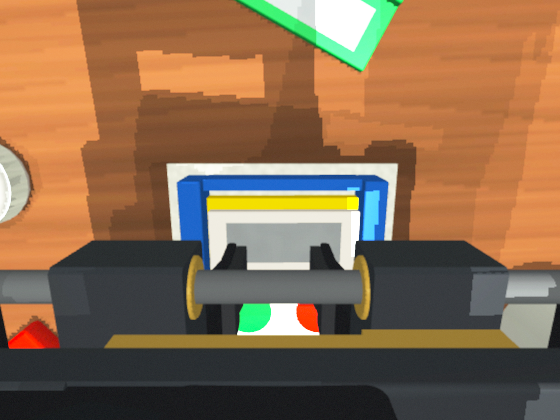

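The fingers are centred over the ledge between the rails. I'll back off 3 mm from the shoulder and press down gradually.

Emit:
apply_moves(plan=[-0.06,0,-0.15,0,0,0,-0.15,0,0,0,-0.05,0,0,0,0,0])

```text
time_s: 5.18
position: [0.5167, 0.0468, 0.0249]
tcp_rot: [[-0.999, 0.049, -0.001], [0.049, 0.999, 0.0], [0.001, 0.0, -1.0]]
force: [-1.8, -0.0, 2.6]
opening: 0.351
grasp_force: 1.5
```

Emit:
apply_moves(plan=[0,0,-0.08,0,0,0,-0.08,0,0,0,0,0,0,0,0,0])

```text
time_s: 5.68
position: [0.5169, 0.0468, 0.0183]
tcp_rot: [[-0.999, 0.049, 0.0], [0.049, 0.999, -0.0], [-0.0, -0.0, -1.0]]
force: [-2.0, -0.4, 13.4]
opening: 0.352
grasp_force: 7.1
```

Emit:
apply_moves(plan=[0,0,-0.04,0,0,0,0,0])

```text
time_s: 5.92
position: [0.5169, 0.0468, 0.0181]
tcp_rot: [[-0.999, 0.048, 0.001], [0.048, 0.999, -0.0], [-0.001, -0.0, -1.0]]
force: [-5.1, 0.6, 29.6]
opening: 0.35
grasp_force: 14.6
```

Emit:
apply_moves(plan=[0.06,-0.003,0.01,0,0.06,-0.003,0,0,0.06,-0.003,0,0,0.06,-0.003,0,0,0.06,-0.003,0,0,0.06,-0.003,0,0,0.06,-0.003,0,0,0.06,-0.003,0,0])

```text
time_s: 6.92
position: [0.5396, 0.0459, 0.0183]
tcp_rot: [[-0.999, 0.048, -0.002], [0.048, 0.999, 0.0], [0.002, -0.0, -1.0]]
force: [-7.6, 0.6, 26.2]
opening: 0.349
grasp_force: 13.0
```

```bash
python3 - <<'E'
from h import *
im,d=bot.capture("top");c=im[130:262,222:314,::-1];cv2.imwrite("pics/t2.png",cv2.resize(c,None,fx=4,fy=4,interpolation=cv2.INTER_CUBIC))
for r in bot.pinpoint("top","nose")[:3]: print(r["p"],at_z("top",r["xy"][0]*560,r["xy"][1]*420,.018))
E
```

```text
0.63 [0.32651364 0.10362923 0.018     ]
```

View pics/t2.png

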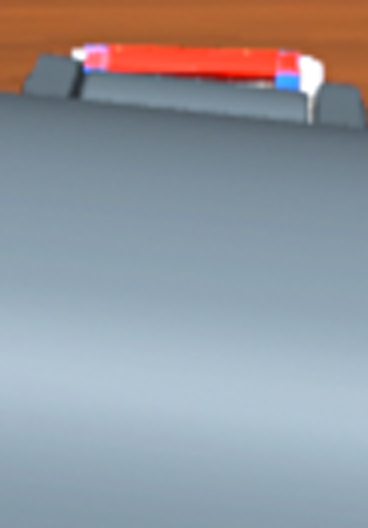

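The top view is blocked by the arm, with only the red stop visible. Slide force is a modest 8 N, so I'll keep going.

Emit:
apply_moves(plan=[0.06,-0.003,0,0,0.06,-0.003,0,0,0.06,-0.003,0,0,0.06,-0.003,0,0,0.06,-0.003,0,0,0.06,-0.003,0,0,0.06,-0.003,0,0,0.06,-0.003,0,0,0.06,-0.003,0,0,0.06,-0.003,0,0])

```text
time_s: 8.28
position: [0.5657, 0.0448, 0.0183]
tcp_rot: [[-0.999, 0.048, -0.01], [0.048, 0.999, 0.001], [0.01, 0.0, -1.0]]
force: [-10.2, -0.3, 27.4]
opening: 0.35
grasp_force: 13.9
```

```bash
python3 - <<'E'
from h import *
st=bot.read_state();im,d=bot.capture("scene");print(st["force"])
a=cv2.resize(im[190:310,215:365,::-1],None,fx=4,fy=4,interpolation=cv2.INTER_CUBIC);cv2.imwrite("pics/s3.png",a)
E
```

```text
[-10.23986373  -0.25238719  27.37220845]
```

View pics/s3.png

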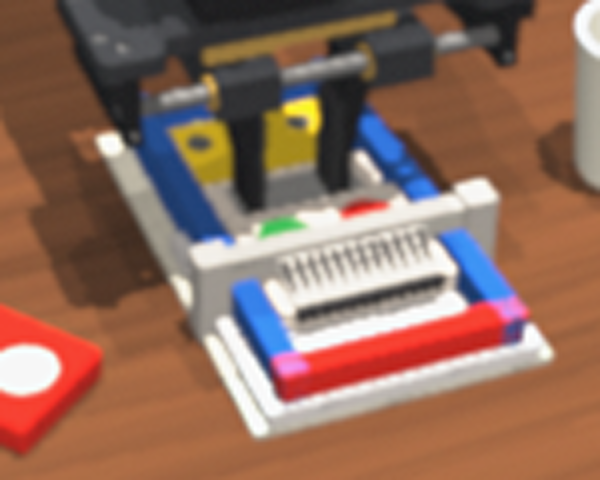

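The pallet is under the gate bar with the fingers on the ledge. The nose is near the brush, so I'll continue.

Emit:
apply_moves(plan=[0.06,-0.003,0,0,0.06,-0.003,0,0,0.06,-0.003,0,0,0.06,-0.003,0,0,0.06,-0.003,0,0,0.06,-0.003,0,0,0.06,-0.003,0,0,0.06,-0.003,0,0])

```text
time_s: 9.32
position: [0.5921, 0.0434, 0.0183]
tcp_rot: [[-0.999, 0.048, -0.006], [0.048, 0.999, 0.0], [0.006, 0.0, -1.0]]
force: [-10.0, 1.2, 25.2]
opening: 0.351
grasp_force: 13.4
```

Emit:
apply_moves(plan=[0.05,-0.003,0,0,0.05,-0.003,0,0,0.05,-0.003,0,0,0.04,-0.003,0,0,0,0,0,0])

```text
time_s: 9.95
position: [0.5973, 0.0431, 0.0183]
tcp_rot: [[-0.999, 0.048, -0.015], [0.048, 0.999, 0.001], [0.015, 0.0, -1.0]]
force: [-16.3, 0.3, 31.2]
opening: 0.35
grasp_force: 16.5
```

Emit:
apply_moves(plan=[0.05,-0.003,0,0,0.04,0,0,0,0,0,0,0])

```text
time_s: 10.32
position: [0.5974, 0.0431, 0.0183]
tcp_rot: [[-0.999, 0.047, -0.024], [0.047, 0.999, 0.001], [0.024, -0.0, -1.0]]
force: [-21.4, -0.9, 37.1]
opening: 0.354
grasp_force: 20.8
```

```bash
python3 - <<'E'
from h import *
im,d=bot.capture("scene")
a=cv2.resize(im[190:310,215:365,::-1],None,fx=4,fy=4,interpolation=cv2.INTER_CUBIC);cv2.imwrite("pics/s4.png",a)
E
```

```text
(no output)
```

View pics/s4.png

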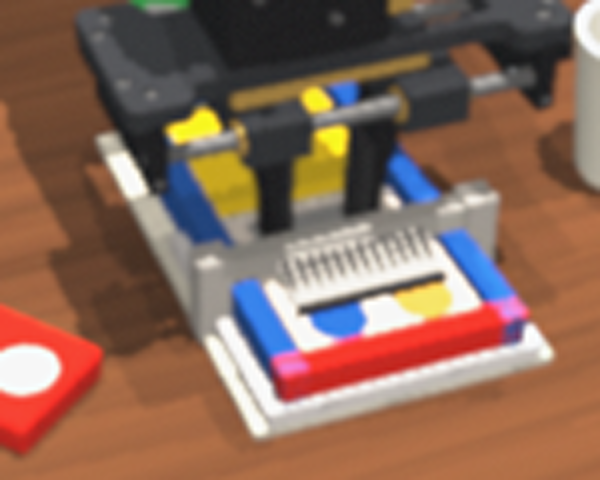

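The nose is at the red stop, the brush rides on the pallet between the blue and yellow discs, and the step is up behind. I'll ease off and lift clear.

Emit:
apply_moves(plan=[-0.08,0,0.02,0,0,0,0.04,0,-0.02,0,0.05,0,-0.05,0,0.1,0,-0.1,0,0.3,0,0,0,0.6,0,0,0,1,0,0,0,1,0,-1,0,0.5,0,-1,0,0,0,-0.8,0,0,0,0,0,0,0])

```text
time_s: 11.88
position: [0.4541, 0.0425, 0.1973]
tcp_rot: [[-0.999, 0.049, 0.001], [0.049, 0.999, -0.0], [-0.001, -0.0, -1.0]]
force: [0.8, 0.4, 0.7]
opening: 0.354
grasp_force: 0.0
```

```bash
python3 - <<'E'
from h import *
st=bot.read_state();print(st["time_s"],st["position"],st["force"])
im,d=bot.capture("scene")
i2,d2=bot.capture("top");Q=cloud("top",d2)
a=cv2.resize(im[190:310,215:365,::-1],None,fx=2.6,fy=4,interpolation=cv2.INTER_CUBIC);b=cv2.resize(i2[130:260,220:320,::-1],None,fx=3.7,fy=480/130,interpolation=cv2.INTER_CUBIC)
cv2.imwrite("pics/f5.png",np.hstack([a,b]))
E
```

```text
11.875 [0.45410054 0.04246534 0.19730483] [0.80139045 0.4223275  0.70893882]
```

View pics/f5.png

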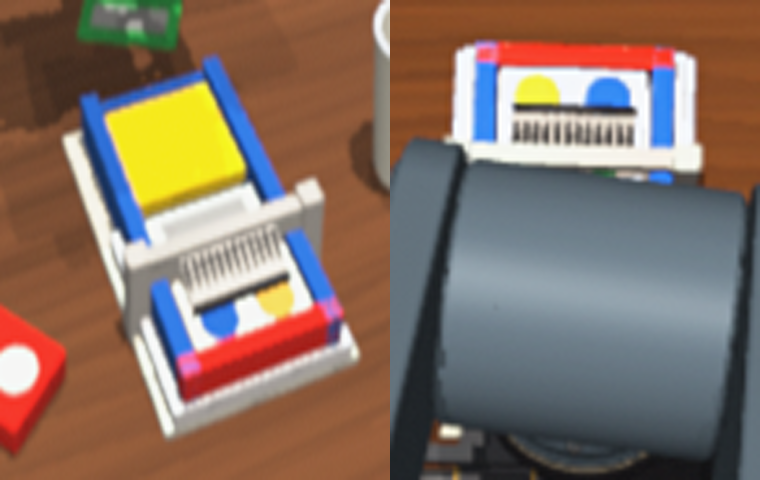

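The pallet's nose is against the stop, the brush is on it, the yellow step is up and the hand is clear.

```bash
python3 -c "
from rig import bot
print(bot.hand_in())"
```

```text
the job is handed in; nothing more can be done
None
```

I pressed the white pallet down, slid it home against the red end stop and handed the job in at about 12 s. In the last pictures the brush is riding on the pallet, the yellow step is up behind its tail and the hand is clear; the hand-in returned no verdict.

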